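Build the sieve stack on the shaker for a sediment run

ROBOT

A 7-joint arm with a two-finger parallel gripper is mounted at the origin on a cart in front of the work surface, level with it; the furniture and walls round the work are solid. World frame = base frame: x ahead of the robot, y to its left, z up, the work surface at z = 0. Lengths are in m, angles in degrees, forces in N, time in s.
With the tool pointing down it reaches from about 0.425 to 0.925 m from the base axis. Payload 6.8 kg.
Tool frame: the origin (TCP) lies midway between the tips of the shut fingers; the grasp point (between the pads) lies 19 mm behind it (robot.tcp_to_grasp is the distance from the TCP to the grasp point, in m); z points along the fingers, y is the line along which they close (so a half turn about z gives the same grasp; the last joint's range is limited). The gripper opens to 88 mm and grips with 3 to 60 N. Pads are 20 mm wide; open, the fingers measure 115 mm over their backs; the gripper's body (75 mm by 178 mm) begins 61 mm behind the grasp point.
Start: joints at [61.243, 27.33, 1.283, 89.118, -0.659, 63.558, -4.761], TCP at [0.259, -0.623, 0.223] pointing down, gripper open.
Joint ranges: [-169.35, 169.35], [-19.33, 120.38], [-80.79, 83.38], [13.8, 139.57], [-78.32, 258.32], [9.67, 109.79], [-169.56, 169.56]. Speed limits (degrees/s): [136.94, 136.94, 180, 180, 180, 180, 180].

INTERFACE

Orientations are given as a 3x3 rotation matrix whose columns are the frame's x, y, z axes.
In Python, from cell import robot gives the robot as it stands.
- The arm moves only by the tool send_rows, never from a script. Its argument "plan" is a list that holds one entry, the list of rows, each a list of 5 numbers: the finger opening in mm, from 0 to 87.8, then the shift along the tool's x, y, z in mm, then the turn about the tool's z in rad. In form: [[[hand, x, y, z, roll], ...]]. A call has exactly 8 rows; each row shifts and turns the commanded pose from where the row before left it, along the tool's axes as they then stand; what a row does not reach is not made up. A row lasts 1/8 s, in which the tool goes at most 62.5 mm and 10.7 degrees, less where a joint would pass 70% of its speed; a pose out of reach is approached as far as the arm can. A call with a gripper value outside its range is refused whole. The fingers move at their own pace and stop on an object; "force" is the grip in N (left out, the last holds). Time passes only in rows, so rows that do not move let the fingers close, or fill a call up. It gives the time, the measured TCP pose, the force, the opening and the grip force at its end, in the units of the state.
- robot.get_obs(): the state, without advancing time (a new reading comes with each control period).
- robot.get_image(name): name is "scene" or "top"; returns a dict with "image" (480x640x3 uint8, red, green, blue), "fx", "fy", "cx", "cy" (pixels), "k1" (the pictures are not rectified: a ray, as slopes to the right and down, at radius r is drawn at 1 + k1 r^2 times it, then the intrinsics apply), "cam_to_world" (4x4, takes a point from camera to world coordinates). Camera axes: x right, y down, z forward; pixel columns grow to the right and rows downward; lengths in m; the calibration is good to about 2 mm. A picture is of the moment at which its call begins. There is no depth.
- robot.sign_off(): hands the job in; it is judged then, once.
The state is a dict: "clock": time; "joints": joint angles; "joint_vel": joint speeds; "effort": joint torques, N m; "position": TCP position; "tcp_rot": TCP orientation; "ft_force": force on the tool from outside, world axes, zero at the start; "ft_torque": the same for the moment, N m; "width": opening from 0.0 (shut) to 1.0 (fully open); "grip_force": force on a finger pad.
Only numpy, scipy, OpenCV 4.12 (cv2) and the standard library are available. Lean on these libraries where they do the work, as an engineer would, in place of code of your own. Each camera call takes 0.05 s, during which the arm holds its last target. There are 200 camera calls.

TASK

Set up the sieve stack for the sediment run: on the receiver pan in the small shaker nest the fine (red) sieve, then the medium (blue), then the coarse (yellow), and close the stack with the steel lid. Put them on one at a time, each sitting level in the one below and let go before the next goes on, and do not drop any. Leave the sample jar among them and the beaker behind them standing where they are.

Things in the scene. Friction and masses are not known exactly. Their poses are not given: they have to be found in the camera images.
- sieve_fine: Loose red round sieve with the finest mesh. Frame 60 mm wide (54 inside), 26 tall; below it a tapered spigot 8 tall (51 wide at the frame, 42 at its foot) that drops into the rim below, play 1.5. 34 tall, about 70 g. Origin: centre of the spigot's underside, z up. Grip the frame, tips above its lower edge (8 above origin) to clear the rim below. Nested, origin 74 mm above the shaker's.
- sieve_medium: Loose blue round sieve with 3 mm mesh. Frame 60 mm wide (54 inside), 26 tall; below it a tapered spigot 8 tall (51 wide at the frame, 42 at its foot) that drops into the rim below, play 1.5. 34 tall, about 70 g. Origin: centre of the spigot's underside, z up. Grip the frame, tips above its lower edge (8 above origin) to clear the rim below. Nested, origin 100 mm above the shaker's.
- sieve_coarse: Loose yellow round sieve with open 6 mm mesh. Frame 60 mm wide (54 inside), 26 tall; below it a tapered spigot 8 tall (51 wide at the frame, 42 at its foot) that drops into the rim below, play 1.5. 34 tall, about 70 g. Origin: centre of the spigot's underside, z up. Grip the frame, tips above its lower edge (8 above origin) to clear the rim below. Nested, origin 126 mm above the shaker's.
- sieve_lid: Loose lid of the stack: steel disc 60 mm wide, 5 thick, the same 8 mm tapered spigot below it, and a black ribbed knob on top, 24 mm wide, from 13 to 38 mm above the origin: grip it there. About 60 g. Origin: centre of the spigot's underside, z up. Seated on the coarse sieve, its origin lies 152 mm above the shaker's.
- shaker: Sieve shaker, fixed: white base 130 x 130 mm, 44 high, on it a round platform (100 wide, top at 54 mm) with the open aluminium receiver pan clamped on: 60 mm outside, 54 inside, rim 82 mm above the bench; three dogs round it reach 71 mm. Origin: on the bench under the pan's axis; z up, -x towards its panel. Stands left or right of the loose parts.
- sample_jar: Specimen jar with a white lid, 52 mm in diameter, 62 mm tall, standing loose among the sieves; it holds the sample and stays where it is. Origin: centre of its underside, z up.
- beaker: Glass beaker, 54 x 58 mm, 70 mm tall, standing loose just behind the sieves, in front of the blue slide box (not the one far back by the tip box); it stays where it is. Origin: centre of its underside, z up.
Mind the look-alikes: they are no part of the job. Several things have the shape of the sieve_medium; the one meant has the colours described above. Of the things that look like the sieve_fine, the middle-sized one is meant.

How it is judged:
By the outcome, as a careful person would: the job done as asked, in the order asked, and still so for the second after the job is handed in, with the robot touching nothing.
It also fails if it takes over 99 s, if anything falls off the work surface, if the arm or the gripper's body presses on something with over 40 N, if the wrist force passes 120 N, or if a joint passes its speed limit or range.

## Working session

There is one attempt and no reset: what is moved stays moved. The work goes in short steps, Python scripts to look and compute and a tool call to move; the robot and the scene stay as the last step left them, time stands still between calls to the robot, and variables do not carry over. Pictures are saved under pics/ and viewed, at most 14 in all, crops included, and the job is handed in when it is done.

Besides the shell and the picture viewer there is one more tool, called as name([rows], argument=value, ...), one row to a line, values as JSON. send_rows: Moves the arm, as the interface text tells. Its arguments: {"type":"object","properties":{"plan":{"type":"array"},"force":{"type":"number"}},"required":["plan"]}

```bash
ls; mkdir -p pics
python3 - <<'E'
from cell import robot
import cv2,numpy as np,pickle
d={}
for n in("scene","top"):
    r=robot.get_image(n);d[n]=r
    cv2.imwrite(f"pics/{n}0.png",r["image"][:,:,::-1])
    print(n,r["fx"],r["fy"],r["cx"],r["cy"],r["k1"],np.round(r["cam_to_world"],3).tolist())
pickle.dump(d,open("im0.pkl","wb"))
o=robot.get_obs();print(o["clock"],o["position"],np.round(o["tcp_rot"],3).tolist(),o["width"])
E
```

```text
pics
scene 523.0955393580093 523.0955393580093 323.15009845095335 240.05012710761963 0.01688588692004255 [[-0.643, -0.581, 0.499, 0.01], [-0.766, 0.486, -0.421, 0.533], [0.001, -0.653, -0.757, 0.905], [0.0, 0.0, 0.0, 1.0]]
top 484.5178881409731 484.5178881409731 313.2306276452569 242.79077130335793 0.03127984943306864 [[-0.023, -0.989, 0.145, 0.398], [-1.0, 0.023, 0.002, 0.058], [-0.005, -0.145, -0.989, 1.201], [0.0, 0.0, 0.0, 1.0]]
0.1 [ 0.25877546 -0.62284539  0.22179925] [[0.923, 0.384, -0.001], [0.384, -0.923, 0.001], [-0.0, -0.002, -1.0]] 1.0031131127260784
```

View pics/scene0.png

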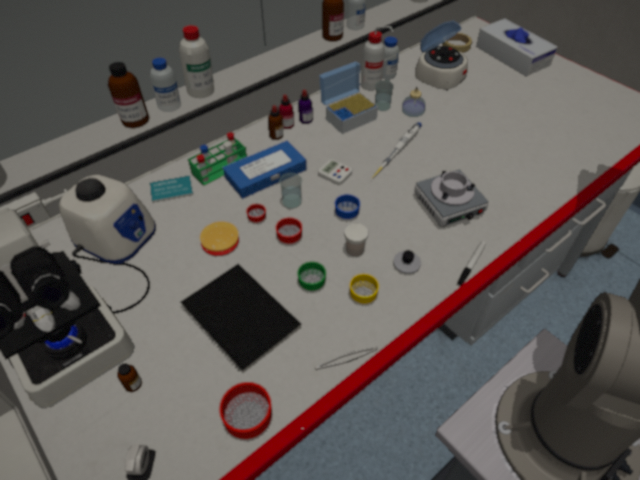

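View pics/top0.png

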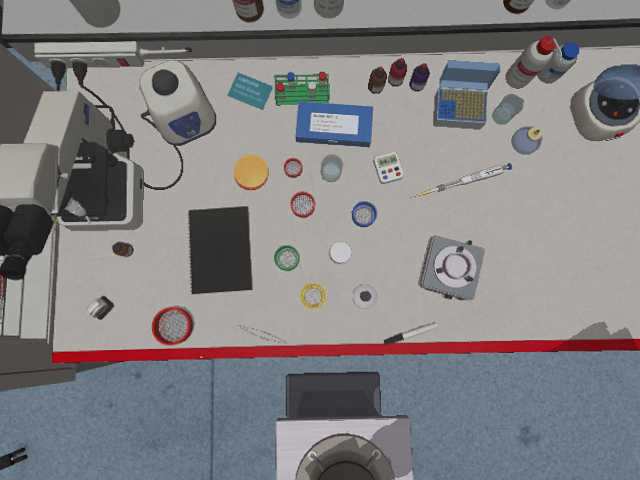

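Top view: the sieve candidates are red small (293,168), red middle (302,205), red large (173,325), blue (364,214), green look-alike (287,258), yellow (313,296) and the orange dish (251,172). Also visible are the lid (365,296), jar (340,252), beaker (331,168) and shaker pan (457,265). I choose the middle red, the blue, the yellow and the knobbed lid, and will check those in one crop.

```bash
cat > h.py <<'E'
import cv2,numpy as np
def undist(r,uv):
    K=np.array([[r["fx"],0,r["cx"]],[0,r["fy"],r["cy"]],[0,0,1]])
    return cv2.undistortPoints(np.float64(uv).reshape(-1,1,2),K,np.array([r["k1"],0,0,0,0.])).reshape(-1,2)
def cast(r,uv,z):
    T=r["cam_to_world"];s=undist(r,uv);d=np.c_[s,np.ones(len(s))]@T[:3,:3].T;o=T[:3,3]
    return (o+d*((z-o[2])/d[:,2])[:,None])[:,:2]
def proj(r,P):
    T=r["cam_to_world"];K=np.array([[r["fx"],0,r["cx"]],[0,r["fy"],r["cy"]],[0,0,1]])
    R=T[:3,:3].T;return cv2.projectPoints(np.float64(P).reshape(-1,1,3),cv2.Rodrigues(R)[0],-R@T[:3,3],K,np.array([r["k1"],0,0,0,0.]))[0].reshape(-1,2)
def mask(r,col):
    h=cv2.cvtColor(r["image"],cv2.COLOR_RGB2HSV)
    H,S,V=[h[...,i].astype(int) for i in range(3)]
    hue={"red":(H<8)|(H>172),"blue":(H>100)&(H<125),"yellow":(H>20)&(H<35)}[col]
    return (hue&(S>110)&(V>50)).astype(np.uint8)
def find(r,col,z,near,rad=30):
    """outline's centre -> xy on plane z; also fitted size in mm"""
    m=mask(r,col);u,v=map(int,near);w=np.zeros_like(m);cv2.circle(w,(u,v),rad,1,-1);m&=w
    m=cv2.morphologyEx(m,cv2.MORPH_CLOSE,np.ones((3,3)))
    p=cv2.convexHull(max(cv2.findContours(m,cv2.RETR_EXTERNAL,cv2.CHAIN_APPROX_NONE)[0],key=cv2.contourArea)).reshape(-1,2)
    q=(cast(r,p,z)*1000).astype(np.float32)
    M=cv2.moments(q);(c,s,a)=cv2.minAreaRect(q)
    return np.round([M["m10"]/M["m00"],M["m01"]/M["m00"],*s],1)
E
python3 - <<'E'
import pickle;from h import *
d=pickle.load(open("im0.pkl","rb"));t=d["top"];s=d["scene"]
for c,a,b in(("red",(302,205),(289,230)),("red",(293,168),(257,213)),("red",(173,325),(246,410)),("blue",(364,214),(347,207)),("yellow",(313,296),(364,289))):
    print(c,find(t,c,.021,a,16 if a[1]<300 else 24),find(s,c,.021,b,18 if a[1]<300 else 35))
print("pan",cast(t,[(457,265)],.082),cast(s,[(457,185)],.082),"lid",cast(t,[(365,296)],.038),"jar",cast(t,[(340,252)],.062),"beaker",cast(t,[(331,168)],.035))
cr=lambda r,x,y,w,h,k:cv2.resize(r["image"][y:y+h,x:x+w,::-1],None,fx=k,fy=k,interpolation=cv2.INTER_CUBIC)
a=cr(t,270,150,130,160,3);b=cr(t,415,225,80,80,6)
A=np.zeros((480,390+400,3),np.uint8);A[:480,:390]=a;A[:400,390:]=b[:400,:400]
cv2.imwrite("pics/c1.png",A)
b=cr(s,405,155,90,80,6);b2=cr(s,385,240,45,40,6)
A=np.zeros((480,800,3),np.uint8);A[:,:540]=b;A[:240,540:800]=b2[:,:260];cv2.imwrite("pics/c2.png",A)
E
```

```text
red [669.1  85.2  57.3  61.1] [666.4  82.8  57.1  76.5]
red [764.1 107.9  42.8  46.8] [758.6 108.   42.2  58.8]
red [378.2 404.1  96.1  87.2] [382.1 395.5  89.3 102. ]
blue [640.5 -67.1  59.5  60.8] [638.2 -68.2  54.7  76.4]
yellow [441.   64.9  59.7  59.7] [439.1  62.2  58.3  73.9]
pan [[ 0.50180566 -0.27026919]] [[ 0.4836003  -0.26463137]] lid [[ 0.43681787 -0.06012015]] jar [[ 0.54084558 -0.00258886]] beaker [[0.75503472 0.01185076]]
```

View pics/c1.png

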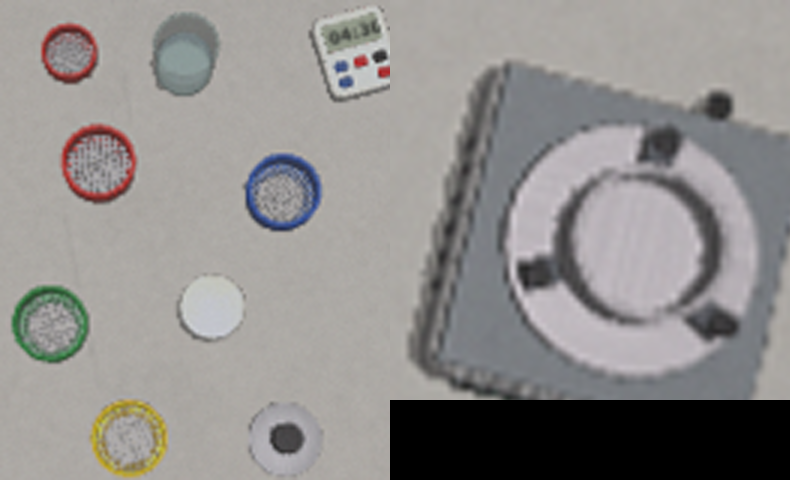

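View pics/c2.png

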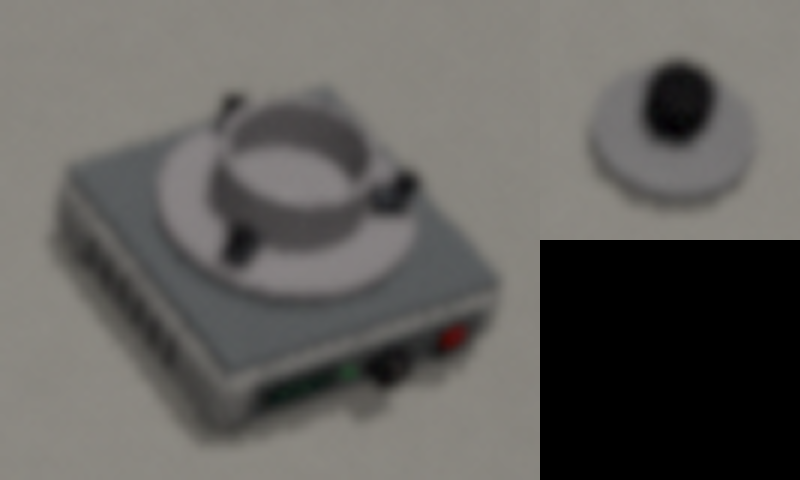

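The crop confirms the choice: middle red, blue, yellow, and a lid with its knob at about (365,296). The shaker's platform disc is centred near (455,266) in top and (453,187) in scene.

Run:
```python
import pickle;from h import *
d=pickle.load(open("im0.pkl","rb"));t=d["top"];s=d["scene"]
print("platform",cast(t,[(454.8,266.2)],.054),cast(s,[(452.6,187.4)],.054))
print("pan top",cast(t,[(455.8,265.6)],.068))
# platform disc: bright mask in top, ellipse of hull cast
for n,r,c,R in(("top",t,(455,266),24),("scene",s,(453,187),28)):
    h=cv2.cvtColor(r["image"],cv2.COLOR_RGB2HSV);w=np.zeros(h.shape[:2],np.uint8);cv2.circle(w,c,R,1,-1)
    print(n,"base/plat px",h[c[1],c[0]],h[c[1]+ (17 if n=="top" else 14),c[0]-(2 if n=="top" else 8)])
    for S in(14,18,22):
        m=((h[...,1]<S)&(h[...,2]>(160 if n=="top" else 80))).astype(np.uint8)&w
        m=cv2.morphologyEx(m,cv2.MORPH_OPEN,np.ones((2,2)))
        p=cv2.convexHull(np.argwhere(m)[:,::-1].astype(np.int32)).reshape(-1,2)
        q=(cast(r,p,.054)*1000).astype(np.float32);print(S,cv2.minEnclosingCircle(q),cv2.fitEllipse(q))
# lid knob: dark blob at mid-height .0255; disc
for n,r,c in(("top",t,(365,296)),("scene",s,(407,261))):
    g=cv2.cvtColor(r["image"],cv2.COLOR_RGB2GRAY);w=np.zeros_like(g);cv2.circle(w,c,14,1,-1)
    m=(g<(90 if n=="top" else 60)).astype(np.uint8)&w;M=cv2.moments(m,True)
    cs=cv2.findContours(m,cv2.RETR_EXTERNAL,cv2.CHAIN_APPROX_NONE)[0];k=max(cs,key=cv2.contourArea);M=cv2.moments(k)
    u=(M["m10"]/M["m00"],M["m01"]/M["m00"]);print("knob",n,u,cast(r,[u],.0255),cv2.boundingRect(k))
```

```text
platform [[ 0.50167817 -0.2731408 ]] [[ 0.50095004 -0.27756198]]
pan top [[ 0.50176363 -0.27150543]]
top base/plat px [154   9 189] [155   8 188]
14 ((499.75946044921875, -275.1667175292969), 48.996639251708984) ((499.7092590332031, -275.30499267578125), (96.19060516357422, 97.13166046142578), 85.6935806274414)
18 ((499.75946044921875, -275.1667175292969), 48.996639251708984) ((499.7092590332031, -275.30499267578125), (96.19060516357422, 97.13166046142578), 85.6935806274414)
22 ((499.75946044921875, -275.1667175292969), 48.996639251708984) ((499.7092590332031, -275.30499267578125), (96.19060516357422, 97.13166046142578), 85.6935806274414)
scene base/plat px [  0   8 134] [  0   9 112]
14 ((489.056640625, -269.6967468261719), 80.39568328857422) ((490.6465148925781, -267.4779357910156), (123.1435317993164, 153.07366943359375), 34.84233093261719)
18 ((501.501708984375, -280.6246643066406), 96.16685485839844) ((500.12420654296875, -281.8693542480469), (127.4169692993164, 191.35357666015625), 33.227508544921875)
22 ((499.9186096191406, -282.5095520019531), 96.93394470214844) ((500.7080993652344, -282.4112243652344), (127.5372085571289, 193.0209197998047), 33.696319580078125)
knob top (365.00493827160494, 295.89876543209874) [[ 0.43747808 -0.06141563]] (360, 292, 11, 9)
knob scene (407.58458961474037, 256.94639865996646) [[ 0.43596649 -0.06394668]] (402, 251, 12, 13)
```

send_rows([
  [[87.8,0,0,-15,0.1],[87.8,0,0,-15,0.1],[87.8,0,0,0,0.1],[87.8,0,0,0,0.094],[87.8,20,-60,0,0],[87.8,20,-60,0,0],[87.8,20,-60,0,0],[87.8,20,-60,0,0]],
])

```text
clock: 1.1
position: [0.3384, -0.384, 0.2524]
tcp_rot: [[1.0, -0.0, -0.0], [-0.0, -1.0, 0.0], [-0.0, -0.0, -1.0]]
ft_force: [0.9, -0.7, -0.2]
width: 1.001
grip_force: 0.0
```

send_rows([
  [[87.8,33,-47,0,0],[87.8,33,-47,0,0],[87.8,33,-47,0,0],[87.8,33,-47,0,0],[87.8,33,-47,0,0],[87.8,33,-47,0,0],[87.8,33,-47,0,0],[87.8,33,-47,0,0]],
])

```text
clock: 2.1
position: [0.6028, -0.0088, 0.2523]
tcp_rot: [[1.0, -0.001, -0.0], [-0.001, -1.0, -0.0], [-0.0, 0.0, -1.0]]
ft_force: [0.8, -0.6, -0.2]
width: 0.998
grip_force: 0.0
```

send_rows([
  [[80,33,-46,10,0],[80,33,-46,10,0],[80,0,0,50,0],[80,0,0,50,0],[80,0,0,40,0],[80,0,0,20,0],[80,0,0,0,0],[80,0,0,0,0]],
])

```text
clock: 3.1
position: [0.6695, 0.082, 0.0744]
tcp_rot: [[1.0, -0.0, 0.003], [-0.0, -1.0, 0.001], [0.003, -0.001, -1.0]]
ft_force: [-0.3, -0.5, 0.6]
width: 0.914
grip_force: 0.0
```

send_rows([
  [[80,-1,-2,25,0],[80,0,0,25,0],[80,0,0,12,0],[80,0,0,0,0],[56,0,0,0,0],[56,0,0,0,0],[56,0,0,0,0],[56,0,0,0,0]],
], force=15)

```text
clock: 4.1
position: [0.6679, 0.0838, 0.0117]
tcp_rot: [[1.0, -0.0, 0.002], [-0.0, -1.0, 0.0], [0.002, -0.0, -1.0]]
ft_force: [-0.9, 0.3, 6.4]
width: 0.695
grip_force: 15.0
```

```bash
cat > look.py <<'E'
import sys,pickle;from cell import robot;from h import *
d={n:robot.get_image(n) for n in("top","scene")};pickle.dump(d,open(f"{sys.argv[1]}.pkl","wb"))
# args: name, x,y,z(m) of crop centre, half size px
if len(sys.argv)>2:
    P=[float(v) for v in sys.argv[2:5]];H=int(sys.argv[5]);ims=[]
    for n in("top","scene"):
        u,v=proj(d[n],P)[0].astype(int);u=np.clip(u,H,640-H);v=np.clip(v,H,480-H);print(n,"crop origin",u-H,v-H,"scale",400/(2*H))
        ims.append(cv2.resize(d[n]["image"][v-H:v+H,u-H:u+H,::-1],(400,400),interpolation=cv2.INTER_CUBIC))
    cv2.imwrite(f"pics/{sys.argv[1]}.png",np.hstack(ims))
o=robot.get_obs();print(o["clock"],np.round(o["position"],4),o["width"]*88,o["grip_force"],np.round(o["ft_force"],1))
E
python3 look.py g1 .67 .084 .03 40
```

```text
top crop origin 262 162 scale 5.0
scene crop origin 247 186 scale 5.0
4.2 [0.668  0.0838 0.0117] 60.79671066837147 15.000629879068583 [-0.6 -0.6  5.8]
```

View pics/g1.png

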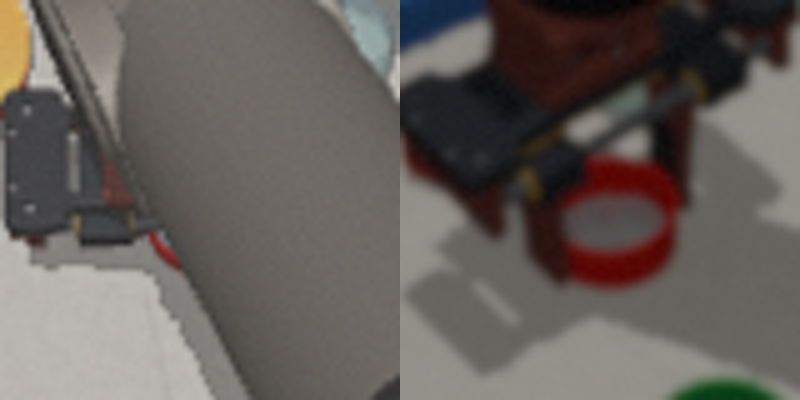

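send_rows([
  [[56,0,0,-15,0],[56,0,0,-40,0],[56,0,0,-45,0],[56,0,0,-45,0],[56,-10,20,-40,0],[56,-21,45,0,0],[56,-21,45,0,0],[56,-21,45,0,0]],
])

```text
clock: 5.2
position: [0.5933, -0.0726, 0.1965]
tcp_rot: [[1.0, -0.0, 0.001], [-0.0, -1.0, -0.0], [0.001, 0.0, -1.0]]
ft_force: [0.8, -0.3, -0.6]
width: 0.692
grip_force: 15.0
```

send_rows([
  [[56,-21,45,0,0],[56,-21,45,0,0],[56,-21,45,0,0],[56,-21,45,0,0],[56,-10,24,20,0],[56,0,0,30,0],[56,0,0,15,0],[56,0,0,0,0]],
])

```text
clock: 6.2
position: [0.4998, -0.2743, 0.1301]
tcp_rot: [[1.0, 0.001, -0.002], [0.001, -1.0, 0.001], [-0.002, -0.001, -1.0]]
ft_force: [0.2, 0.1, 0.5]
width: 0.69
grip_force: 15.0
```

```bash
python3 look.py g2 .501 -.275 .1 40
```

```text
top crop origin 421 224 scale 5.0
scene crop origin 415 133 scale 5.0
6.3 [ 0.5009 -0.2749  0.1315] 60.466317095557 14.999907282181084 [ 1.1 -0.2 -1.1]
```

View pics/g2.png

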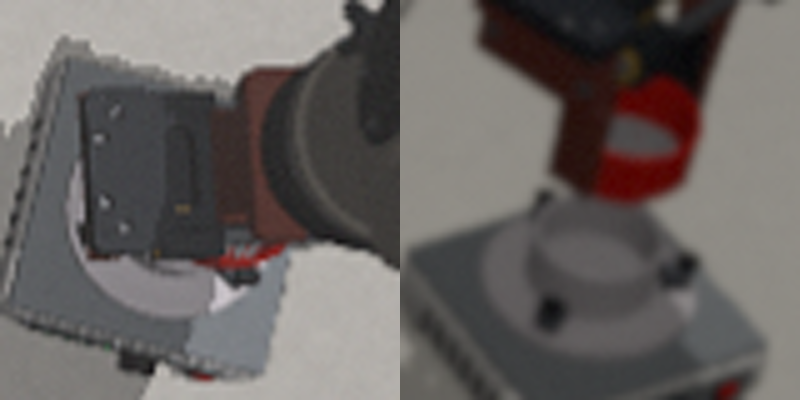

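The scene crop shows the red sieve level in the grip above the pan; its right edge is at about x=698 of the picture and the pan's rim spans x 532–660. I'll check these against predictions.

```bash
cat > chk.py <<'E'
import pickle;from h import *
d=pickle.load(open("g2.pkl","rb"))["scene"];a=np.linspace(0,2*np.pi,181)
ring=lambda x,y,z,r=.03:proj(d,np.c_[x+r*np.cos(a),y+r*np.sin(a),z+0*a])
def ext(x,y,z0,z1):
    p=np.vstack([ring(x,y,z0),ring(x,y,z1)]);return p.min(0).round(1),p.max(0).round(1)
print("pan pred",ext(.501,-.275,.054,.082),"sieve pred",ext(.501,-.275,.128,.154))
m=mask(d,"red");m[:,:440]=0;m[:130]=0;m[200:]=0;y,x=np.nonzero(m);k=(x<570);print("red bbox",x[k].min(),x[k].max(),y[k].min(),y[k].max())
g=cv2.cvtColor(d["image"],cv2.COLOR_RGB2GRAY)
for r in(182,186,190):print(r,g[r,436:472].tolist() if r!=190 else g[r,436:472].tolist())
print(ring(.501,-.275,.054,.05).min(0),ring(.501,-.275,.054,.05).max(0))
print(g[187,505-93:530-93].tolist());print(g[170:215,450].tolist())
E
python3 chk.py
```

```text
pan pred (array([438.9, 170.3]), array([467.4, 196.9])) sieve pred (array([444.5, 146.1]), array([474.3, 172.8]))
red bbox 452 474 148 173
182 [95, 95, 94, 91, 83, 73, 76, 82, 89, 92, 94, 94, 94, 95, 94, 94, 93, 94, 94, 95, 94, 93, 91, 89, 83, 77, 69, 64, 62, 64, 71, 82, 87, 85, 88, 99]
186 [95, 94, 93, 85, 73, 65, 63, 65, 68, 73, 80, 87, 91, 94, 94, 94, 96, 95, 95, 94, 94, 94, 94, 96, 95, 94, 90, 87, 83, 80, 70, 58, 56, 55, 44, 31]
190 [94, 94, 94, 91, 85, 76, 69, 67, 66, 67, 68, 69, 72, 74, 74, 75, 77, 76, 77, 78, 77, 78, 77, 77, 76, 75, 74, 72, 72, 76, 73, 62, 59, 65, 67, 72]
[430.34904932 173.50759951] [473.570163  203.0210105]
[139, 133, 116, 95, 84, 80, 76, 67, 62, 62, 63, 63, 64, 66, 64, 66, 63, 65, 69, 80, 89, 94, 94, 94, 95]
[39, 54, 67, 72, 75, 75, 75, 75, 78, 84, 89, 94, 94, 94, 95, 94, 94, 91, 83, 76, 74, 74, 74, 73, 74, 76, 81, 90, 92, 95, 95, 95, 91, 85, 73, 67, 64, 64, 63, 63, 63, 64, 63, 62, 68]
```

Prediction and picture agree within about half a pixel, so I lower it.

send_rows([
  [[56,0,0,15,0],[56,0,0,12,0],[56,0,0,6,0],[56,0,0,5,0],[56,0,0,3,0],[56,0,0,2,0],[56,0,0,2,0],[56,0,0,0,0]],
])

```text
clock: 7.3
position: [0.5004, -0.2752, 0.0858]
tcp_rot: [[1.0, -0.0, 0.001], [-0.0, -1.0, -0.0], [0.001, 0.0, -1.0]]
ft_force: [0.7, -0.5, -1.6]
width: 0.69
grip_force: 15.0
```

send_rows([
  [[56,0,0,0.7,0],[56,0,0,0,0],[64,0,0,0,0],[80,0,0,0,0],[80,0,0,0,0],[80,0,0,0,0],[80,0,0,0,0],[80,0,0,-15,0]],
])

```text
clock: 8.3
position: [0.4993, -0.2748, 0.0995]
tcp_rot: [[1.0, -0.0, -0.002], [-0.0, -1.0, 0.001], [-0.002, -0.001, -1.0]]
ft_force: [-0.1, 0.1, 0.7]
width: 0.909
grip_force: 0.0
```

send_rows([
  [[84,0,0,-40,0],[84,0,0,-50,0],[84,17,-26,-40,0],[84,24,-36,0,0],[84,24,-36,0,0],[84,24,-36,0,0],[84,24,-36,0,0],[84,24,-36,0,0]],
])

```text
clock: 9.3
position: [0.638, -0.0682, 0.2313]
tcp_rot: [[1.0, -0.0, 0.001], [-0.0, -1.0, -0.0], [0.001, 0.0, -1.0]]
ft_force: [0.4, 0.3, -0.8]
width: 0.955
grip_force: 0.0
```

```bash
python3 look.py g3 .501 -.275 .1 40
python3 - <<'E'
import pickle;from h import *
d=pickle.load(open("g3.pkl","rb"))
for n in d:
    r=d[n]; c=proj(r,[.501,-.275,.095])[0]; print(n,c,find(r,"red",.095,c,20))
E
```

```text
top crop origin 421 224 scale 5.0
scene crop origin 415 133 scale 5.0
9.4 [ 0.6393 -0.0627  0.2311] 84.35048591563651 0.0 [ 0.2  0.3 -0.4]Traceback (most recent call last):
  File "<stdin>", line 4, in <module>
  File "h.py", line 20, in find
    p=cv2.convexHull(max(cv2.findContours(m,cv2.RETR_EXTERNAL,cv2.CHAIN_APPROX_NONE)[0],key=cv2.contourArea)).reshape(-1,2)
                     ~~~^^^^^^^^^^^^^^^^^^^^^^^^^^^^^^^^^^^^^^^^^^^^^^^^^^^^^^^^^^^^^^^^^^^^^^^^^^^^^^^^^^^^
ValueError: max() iterable argument is empty
```

View pics/g3.png

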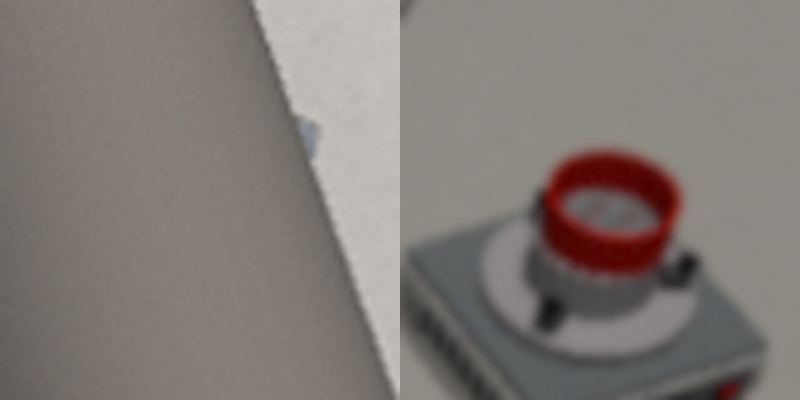

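The red sieve is nested level on the pan, centred at about (610,215) in the picture. Next is the blue one.

send_rows([
  [[80,0,4.5,20,0],[80,0,0,50,0],[80,0,0,50,0],[80,0,0,35,0],[80,0,0,10,0],[80,0,0,0,0],[80,0,0,0,0],[80,0,0,0,0]],
])

```text
clock: 10.4
position: [0.6382, -0.0739, 0.0666]
tcp_rot: [[1.0, -0.0, 0.003], [-0.0, -1.0, -0.0], [0.003, 0.0, -1.0]]
ft_force: [0.4, 0.5, 1.2]
width: 0.912
grip_force: 0.0
```

send_rows([
  [[80,1,-6,15,0],[80,0,0,25,0],[80,0,0,15,0],[80,0,0,0,0],[56,0,0,0,0],[56,0,0,0,0],[56,0,0,0,0],[56,0,0,0,0]],
])

```text
clock: 11.4
position: [0.6389, -0.0678, 0.0108]
tcp_rot: [[1.0, -0.0, 0.001], [-0.0, -1.0, -0.0], [0.001, 0.0, -1.0]]
ft_force: [0.3, -0.0, 4.8]
width: 0.682
grip_force: 15.0
```

send_rows([
  [[56,0,0,-15,0],[56,0,0,-40,0],[56,0,0,-50,0],[56,0,0,-45,0],[56,-10,15,-20,0],[56,-27,40,0,0],[56,-28,42,0,0],[56,-28,42,0,0]],
])

```text
clock: 12.4
position: [0.5423, -0.209, 0.1791]
tcp_rot: [[1.0, -0.001, -0.002], [-0.001, -1.0, -0.0], [-0.002, 0.0, -1.0]]
ft_force: [0.1, 0.2, -1.1]
width: 0.683
grip_force: 15.0
```

send_rows([
  [[56,-27,42,0,0],[56,-18,26,0,0],[56,0,0,15,0],[56,0,0,10,0],[56,0,0,0,0],[56,0,0,0,0],[56,0,0,0,0],[56,0,0,0,0]],
])

```text
clock: 13.4
position: [0.5005, -0.2746, 0.1553]
tcp_rot: [[1.0, 0.0, 0.001], [0.0, -1.0, -0.0], [0.001, 0.0, -1.0]]
ft_force: [-0.0, 0.5, -0.6]
width: 0.683
grip_force: 15.0
```

```bash
python3 look.py g4
cat > chk.py <<'E'
import sys,pickle;from h import *
f,col,zs=sys.argv[1],sys.argv[2],float(sys.argv[3])   # zs: origin height of held sieve
d=pickle.load(open(f+".pkl","rb"))["scene"];a=np.linspace(0,2*np.pi,181)
x0,y0=.5005,-.275
ring=lambda z,r=.03:proj(d,np.c_[x0+r*np.cos(a),y0+r*np.sin(a),z+0*a])
p=np.vstack([ring(zs+.008),ring(zs+.034)]);print("pred",p.min(0).round(1),p.max(0).round(1))
m=mask(d,col);w=np.zeros_like(m);c=proj(d,[x0,y0,zs+.021])[0].astype(int);cv2.circle(w,tuple(map(int,c)),24,1,-1);m&=w
m=cv2.morphologyEx(m,cv2.MORPH_OPEN,np.ones((2,2)));y,x=np.nonzero(m);print("seen",x.min(),y.min(),x.max(),y.max())
E
python3 chk.py g4 blue .144
```

```text
13.5 [ 0.5003 -0.2747  0.1552] 59.93448235702443 15.000023797620088 [-0.6 -0.1 -1.2]
pred [446.6 137.6] [477.  164.6]
seen 458 141 477 164
```

Aligned; it goes down 44.5 mm.

send_rows([
  [[56,0,0,15,0],[56,0,0,12,0],[56,0,0,6,0],[56,0,0,5,0],[56,0,0,3,0],[56,0,0,2,0],[56,0,0,1.5,0],[56,0,0,0,0]],
])

```text
clock: 14.5
position: [0.5003, -0.2748, 0.1108]
tcp_rot: [[1.0, -0.0, 0.0], [-0.0, -1.0, -0.0], [0.0, 0.0, -1.0]]
ft_force: [-0.7, 0.6, 0.8]
width: 0.686
grip_force: 15.0
```

send_rows([
  [[56,0,0,0.7,0],[56,0,0,0,0],[64,0,0,0,0],[80,0,0,0,0],[80,0,0,0,0],[80,0,0,0,0],[80,0,0,-15,0],[80,0,0,-50,0]],
])

```text
clock: 15.5
position: [0.4985, -0.274, 0.174]
tcp_rot: [[1.0, -0.0, -0.005], [-0.0, -1.0, 0.002], [-0.005, -0.002, -1.0]]
ft_force: [1.1, -0.3, 0.6]
width: 0.912
grip_force: 0.0
```

send_rows([
  [[80,0,0,-40,0],[80,-9,-48,0,0],[80,-9,-48,0,0],[80,-9,-48,0,0],[80,-9,-48,0,0],[80,-9,-48,0,0],[80,-9,-48,0,0],[80,-6.5,-50.5,0,0]],
])

```text
clock: 16.5
position: [0.4395, 0.0652, 0.216]
tcp_rot: [[1.0, -0.001, 0.002], [-0.001, -1.0, -0.0], [0.002, 0.0, -1.0]]
ft_force: [0.3, 0.3, 0.5]
width: 0.91
grip_force: 0.0
```

```bash
python3 look.py g5 .5 -.275 .12 40;python3 chk.py g5 blue .100
```

```text
top crop origin 424 224 scale 5.0
scene crop origin 417 126 scale 5.0
16.6 [0.4392 0.0693 0.2162] 80.2812234544558 0.0 [-0.2 -0.7  0.3]
pred [443.1 153.1] [472.5 179.7]
seen 447 156 473 178
```

View pics/g5.png

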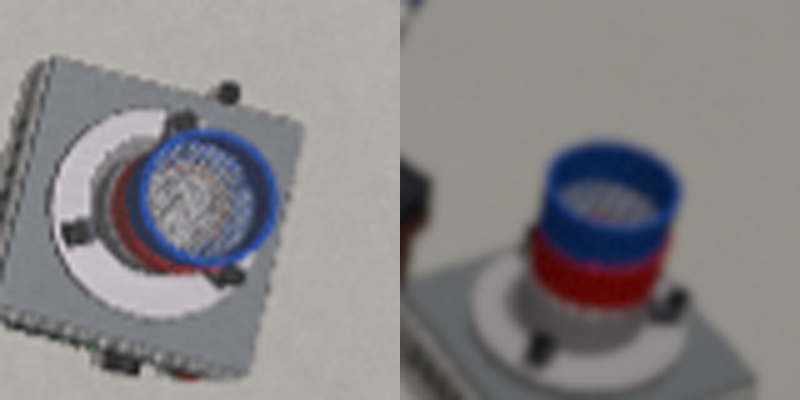

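Blue is nested level on red: (210,195) in the top crop and (612,200) in the scene crop. Next is yellow.

send_rows([
  [[80,0,0,30,0],[80,0,0,50,0],[80,0,0,50,0],[80,0,0,30,0],[80,0,0,5,0],[80,0,0,0,0],[80,0,0,0,0],[80,0,0,0,0]],
])

```text
clock: 17.6
position: [0.4406, 0.0638, 0.0509]
tcp_rot: [[1.0, -0.001, 0.002], [-0.001, -1.0, 0.0], [0.002, -0.0, -1.0]]
ft_force: [-0.4, 0.0, -0.5]
width: 0.911
grip_force: 0.0
```

send_rows([
  [[80,-0.6,0,15,0],[80,0,0,20,0],[80,0,0,5,0],[80,0,0,0,0],[56,0,0,0,0],[56,0,0,0,0],[56,0,0,0,0],[56,0,0,0,0]],
])

```text
clock: 18.6
position: [0.4395, 0.0638, 0.0101]
tcp_rot: [[1.0, -0.0, 0.001], [-0.0, -1.0, 0.0], [0.001, -0.0, -1.0]]
ft_force: [-1.1, 0.1, 5.0]
width: 0.687
grip_force: 15.0
```

send_rows([
  [[56,0,0,-15,0],[56,0,0,-40,0],[56,0,0,-50,0],[56,0,0,-50,0],[56,4,20,-35,0],[56,8,47,0,0],[56,8,47,0,0],[56,8,47,0,0]],
])

```text
clock: 19.6
position: [0.4669, -0.0985, 0.2008]
tcp_rot: [[1.0, 0.0, 0.001], [0.0, -1.0, -0.0], [0.001, 0.0, -1.0]]
ft_force: [1.1, -0.1, -0.6]
width: 0.687
grip_force: 15.0
```

send_rows([
  [[56,8,47,0,0],[56,8,47,0,0],[56,8,47,0,0],[56,8.5,37,0,0],[56,0,0,20,0],[56,0,0,0,0],[56,0,0,0,0],[56,0,0,0,0]],
])

```text
clock: 20.6
position: [0.5, -0.2748, 0.1808]
tcp_rot: [[1.0, 0.001, 0.001], [0.001, -1.0, -0.0], [0.001, 0.0, -1.0]]
ft_force: [-0.7, 0.2, -0.9]
width: 0.688
grip_force: 15.0
```

```bash
python3 look.py g6;python3 chk.py g6 yellow .170
```

```text
20.7 [ 0.4999 -0.2749  0.1805] 60.32182725163538 14.999920797999948 [-0.2 -0.3 -0.4]
pred [448.8 127.9] [479.7 155.3]
seen 460 130 480 156
```

send_rows([
  [[56,0,0,15,0],[56,0,0,12,0],[56,0,0,6,0],[56,0,0,5,0],[56,0,0,3,0],[56,0,0,2,0],[56,0,0,1.3,0],[56,0,0,0,0]],
])

```text
clock: 21.7
position: [0.4997, -0.2753, 0.1362]
tcp_rot: [[1.0, -0.0, 0.0], [-0.0, -1.0, -0.0], [0.0, 0.0, -1.0]]
ft_force: [-1.6, 0.2, 5.4]
width: 0.685
grip_force: 15.0
```

send_rows([
  [[56,0,0,0.4,0],[56,0,0,0,0],[64,0,0,0,0],[80,0,0,0,0],[80,0,0,0,0],[80,0,0,0,0],[80,0,0,-15,0],[80,0,0,-50,0]],
])

```text
clock: 22.7
position: [0.4979, -0.2745, 0.1993]
tcp_rot: [[1.0, 0.0, -0.005], [0.0, -1.0, 0.002], [-0.005, -0.002, -1.0]]
ft_force: [1.3, 0.1, 0.5]
width: 0.909
grip_force: 0.0
```

send_rows([
  [[50,0,0,-20,0],[50,-13,-43,0,0],[50,-13,-43,0,0],[50,-13,-43,0,0],[50,-13,-43,0,0],[50,-11,-40.5,0,0],[50,0,0,0,0],[50,0,0,0,0]],
])

```text
clock: 23.7
position: [0.4371, -0.0634, 0.2208]
tcp_rot: [[1.0, -0.001, 0.001], [-0.001, -1.0, -0.001], [0.001, 0.001, -1.0]]
ft_force: [-0.3, -0.3, -0.6]
width: 0.571
grip_force: 0.0
```

```bash
python3 look.py g7 .5 -.275 .13 40;python3 chk.py g7 yellow .126
```

```text
top crop origin 425 223 scale 5.0
scene crop origin 418 123 scale 5.0
23.8 [ 0.437  -0.0639  0.2204] 50.198624907729524 0.0 [ 0.2 -0.6  0. ]
pred [445.2 144. ] [475.1 170.9]
seen 448 149 476 171
```

View pics/g7.png

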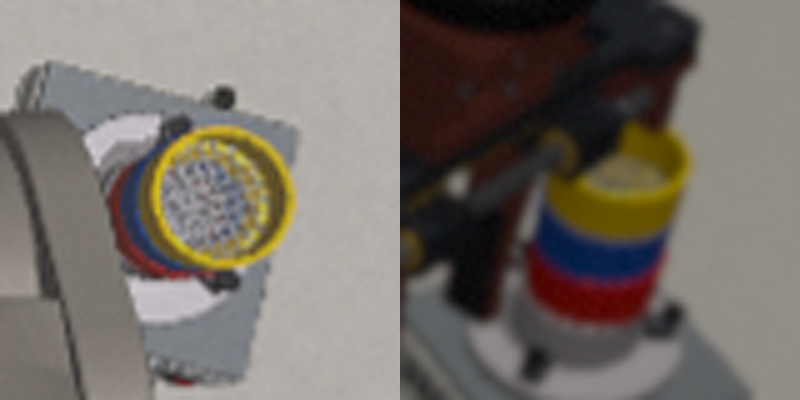

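The yellow sieve sits level on blue: (225,197) in the top crop. Now the lid knob, with the tips stopping at z≈16 mm above its disc.

send_rows([
  [[50,0,0,30,0],[50,0,0,50,0],[50,0,0,50,0],[50,0,0,40,0],[50,0,0,20,0],[50,0,0,0,0],[50,0,0,0,0],[50,0,0,0,0]],
])

```text
clock: 24.8
position: [0.4375, -0.0631, 0.0311]
tcp_rot: [[1.0, -0.001, 0.002], [-0.001, -1.0, -0.0], [0.002, 0.0, -1.0]]
ft_force: [0.2, 0.6, 0.3]
width: 0.569
grip_force: 0.0
```

send_rows([
  [[50,0,0,7,0],[50,0,0,7,0],[20,0,0,0,0],[20,0,0,0,0],[20,0,0,0,0],[20,0,0,0,0],[20,0,0,0,0],[20,0,0,0,0]],
])

```text
clock: 25.8
position: [0.4366, -0.0627, 0.0161]
tcp_rot: [[1.0, -0.0, 0.0], [-0.0, -1.0, -0.0], [0.0, 0.0, -1.0]]
ft_force: [0.5, -0.8, 1.3]
width: 0.265
grip_force: 15.0
```

send_rows([
  [[20,0,0,-15,0],[20,0,0,-40,0],[20,0,0,-50,0],[20,0,0,-50,0],[20,0,0,-45,0],[20,4,12,-5,0],[20,10,34,0,0],[20,13,44,0,0]],
])

```text
clock: 26.8
position: [0.4632, -0.1533, 0.2208]
tcp_rot: [[1.0, 0.002, -0.001], [0.002, -1.0, 0.0], [-0.001, -0.0, -1.0]]
ft_force: [1.0, 0.4, -0.3]
width: 0.27
grip_force: 15.0
```

send_rows([
  [[20,13,44,0,0],[20,13,44,0,0],[20,10.5,34,0,0],[20,0,0,10,0],[20,0,0,0,0],[20,0,0,0,0],[20,0,0,0,0],[20,0,0,0,0]],
])

```text
clock: 27.8
position: [0.5002, -0.2743, 0.2114]
tcp_rot: [[1.0, 0.001, 0.0], [0.001, -1.0, -0.0], [0.0, 0.0, -1.0]]
ft_force: [-0.9, -0.2, 0.2]
width: 0.27
grip_force: 15.0
```

```bash
python3 look.py g8 .5 -.275 .18 40
python3 - <<'E'
import pickle;from h import *
d=pickle.load(open("g8.pkl","rb"))["scene"];a=np.linspace(0,2*np.pi,181)
for z in(.202,.207):
    p=proj(d,np.c_[.5+.03*np.cos(a),-.275+.03*np.sin(a),z+0*a]);print((p.min(0)-[417,0]).round(1),p.min(0).round(1),p.max(0).round(1))
E
```

```text
top crop origin 432 221 scale 5.0
scene crop origin 423 105 scale 5.0
27.9 [ 0.5001 -0.2745  0.2113] 24.017153330113864 14.99992847442627 [ 0.4 -0.1 -1.1]
[ 34.1 128.8] [451.1 128.8] [479.7 146.5]
[ 34.5 126.9] [451.5 126.9] [480.2 144.7]
```

View pics/g8.png

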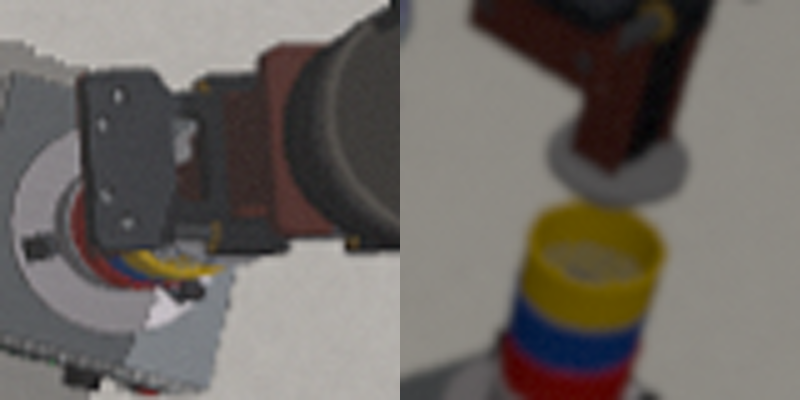

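The lid spans x 548–690 in the picture, within 1 px of the prediction and level above the yellow rim, so I lower it.

send_rows([
  [[20,0,0,14,0],[20,0,0,12,0],[20,0,0,6,0],[20,0,0,5,0],[20,0,0,3,0],[20,0,0,2,0],[20,0,0,1,0],[20,0,0,0,0]],
])

```text
clock: 28.9
position: [0.5002, -0.2747, 0.1682]
tcp_rot: [[1.0, -0.0, 0.0], [-0.0, -1.0, -0.0], [0.0, 0.0, -1.0]]
ft_force: [0.2, 0.4, -0.2]
width: 0.271
grip_force: 15.0
```

send_rows([
  [[20,0,0,0.5,0],[20,0,0,0,0],[30,0,0,0,0],[50,0,0,0,0],[50,0,0,0,0],[50,0,0,0,0],[50,0,0,-10,0],[50,0,0,-40,0]],
])

```text
clock: 29.9
position: [0.4987, -0.2741, 0.2166]
tcp_rot: [[1.0, -0.0, -0.004], [-0.0, -1.0, 0.002], [-0.004, -0.002, -1.0]]
ft_force: [-0.2, 0.4, 1.1]
width: 0.568
grip_force: 0.0
```

send_rows([
  [[50,0,0,-40,0],[50,-5,-45,0,0],[50,-5,-45,0,0],[50,-5,-45,0,0],[50,-5,-45,0,0],[50,0,0,0,0],[50,0,0,0,0],[50,0,0,0,0]],
])

```text
clock: 30.9
position: [0.4802, -0.0961, 0.2577]
tcp_rot: [[1.0, -0.003, 0.0], [-0.003, -1.0, -0.0], [0.0, 0.0, -1.0]]
ft_force: [-0.2, 0.1, 0.4]
width: 0.566
grip_force: 0.0
```

```bash
python3 look.py g9 .52 -.2 .1 80
```

```text
top crop origin 347 176 scale 2.5
scene crop origin 346 103 scale 2.5
31.0 [ 0.4801 -0.0959  0.2575] 49.92053213192763 0.0 [-0.3 -0.4  0.5]
```

View pics/g9.png

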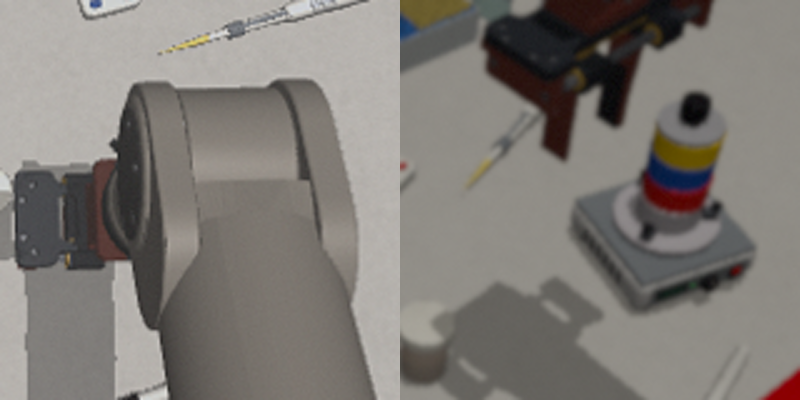

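The stack of red, blue, yellow and lid stands level at about (685,150) in the picture. The gripper is clear and the jar is standing at (427,340). I'm handing it in.

```bash
python3 -c "
from cell import robot
print(robot.sign_off())"
```

```text
the job is handed in; nothing more can be done
None
```

The sieve stack (red, blue, yellow, then the lid) is nested level on the receiver pan and handed in at about 31 s. The jar still stood at the last look; the beaker wasn't in that final picture, but nothing was moved near it after the first lift.

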